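# Rock a pendulum angle gauge on its uneven check stud to the mark and hold it

## Robot

A 6-joint arm with a two-finger parallel gripper is mounted at the origin on a cart in front of the work surface, level with it; the furniture and walls round the work are solid. World frame = base frame: x ahead of the robot, y to its left, z up, the work surface at z = 0. Lengths are in m, angles in rad, forces in N, time in s.
With the tool pointing down it reaches from about 0.425 to 0.95 m from the base axis. Payload 3.5 kg.
Tool frame: the origin (TCP) lies on the centre line of the jaws, within the pads' length; the fingertips stand tip_extent ahead of it and the grasp point (between the pads) lies 2 mm behind it (tip_extent is the distance from the TCP to the fingertips, in m); z points along the fingers, y is the direction in which the jaws open and shut (so a half turn about z gives the same grasp; the last joint's range is limited). The gripper opens to 85 mm and grips with 20 to 120 N. Pads are 22 mm wide; open, the fingers measure 114 mm over their backs; the gripper's body (76 mm by 85 mm) begins 54 mm behind the grasp point. The pads swing forward as they close: fully open they stand 13 mm farther back than shut.
Start: joints at [0.991, 0.286, 1.577, -0, 1.279, -0.15], TCP at [0.281, 0.614, 0.248] pointing down, gripper open.
Joint ranges: [-2.77, 2.77], [-0.9, 2.22], [0.21, 2.48], [-1.53, 4.67], [0.24, 2.81], [-2.84, 2.84]. Speed limits (rad/s): [2.79, 2.79, 3.14, 3.14, 3.14, 3.14].

## Interface

Orientations are given as a unit quaternion [x, y, z, w].
In Python, from plant import * gives the robot as it stands.
- The arm moves only by the shell command python3 -m crank 'ROWS' [FORCE]. ROWS is JSON, a list of rows, each a list of 7 numbers: the gripper's target within -1 to 1 (shut at 1, half-way at 0, fully open at -1), then the shift along the tool's x, y, z in cm, then the turn, a rotation vector about the tool's x, y, z in degrees. In form: [[fingers, tx, ty, tz, wx, wy, wz], ...]. A call has 1 to 5 rows; each row shifts and turns the commanded pose from where the row before left it, along the tool's axes as they then stand; what a row does not reach is not made up. A row lasts 1/10 s, in which the tool goes at most 50 mm and 8.59 degrees, less where a joint would pass 70% of its speed; a pose out of reach is approached as far as the arm can. A call is refused whole if a number of a shift passes 5 or a number of a turn 8.59, either way. A call with a gripper value outside its range is refused whole. The fingers move at their own pace and stop on an object; FORCE is the grip in N (left out, the last holds). Time passes only in rows, so rows that do not move let the fingers close. It gives the time, the measured TCP pose, the force and the opening at its end, in the units of the state.
- get_state(): the state, without advancing time (a new reading comes with each control period).
- read_camera(name): name is "side" or "top"; returns a dict with "color" (400x640x3 uint8, red, green, blue), "vfov" (degrees; the focal length in pixels is half the picture's height over the tangent of half this angle, whatever the lens; pixels are square), "cx", "cy" (the principal point, pixels), "cam_to_world" (4x4, takes a point from camera to world coordinates). Camera axes: x right, y up, looking along -z (the intrinsics and any distortion apply to the point x, -y, -z); pixel columns grow to the right and rows downward; lengths in m; the calibration is good to about 2 mm. A picture is of the moment at which its call begins. There is no depth.
- sign_off(): hands the job in, once; it reports no verdict.
Trained networks look in the newest picture that a camera, given by its name, has taken for a name from the list of things; names that differ only in an ending like _2 or _b are one class to them, and where a whole thing is asked for, a point or a joint stands for the part that bears it (a point fixed in the world has none). Each returns a list of dicts, best first, with "p" (0 to 1); they miss things now and then, are a little off and sometimes report something else, mostly with a low value. They report only what shows in the picture. A call takes as long as a camera call. They do not tell look-alikes from the thing itself.
- trace(thing, camera): "pixels" (400x640 bool, what is visible of it) and "location" ([column, row] in pixels, amid what is visible of it).
- place_of(thing, camera): "location" ([column, row] in pixels: a listed point, or the origin of a listed thing).
The state is a dict: "time": time; "qpos": joint angles; "dq": joint speeds; "joint_efforts": joint torques, N m; "eef_pos": TCP position; "tcp_rot": TCP orientation; "contact_force": force on the tool from outside, world axes, zero at the start; "wrist_torque": the same for the moment, N m; "opening": opening from 0.0 (shut) to 1.0 (fully open).
Only numpy, scipy, OpenCV 4.12 (cv2) and the standard library are available. Lean on these libraries where they do the work, as an engineer would, in place of code of your own. Each camera call takes 0.05 s, during which the arm holds its last target.

## Task

Get the angle gauge's check stand ready by pushing its open kit drawer fully home until it clicks shut. Then rock the gauge on the brass stud, keeping it resting on the stud, until its swinging needle settles on the red mark, and finish while still holding the gauge at that tilt with the gripper (do not let go). Leave the other things on the bench alone.

Things in the scene. Friction and masses are not known exactly. Their poses are not given: they have to be found in the camera images.
- stand: Grey steel case with an aluminium top, 186 mm deep (x) x 196 mm wide (y) x 66 mm high, fixed to the bench. Origin: centre of its underside on the bench. Its -x side (towards the robot) has the drawer; z is up. It stands turned by up to 0.15 rad.
- kit_drawer (a joint): How far the kit drawer stands open, in m: 0 is fully home, it grows as the drawer comes out along the stand's -x. It slides with 1 N; a roller catch raises that to about 3 N between 12 and 6 mm open, then draws the drawer home over the last 4 mm. A hard stop lies at 0.
- drawer_front (a point): Middle of the front edge of the drawer's dark steel finger pull (70 mm wide, 6 mm thick, 47 mm above the bench), 11 mm out from the drawer's white front panel, which is 178 mm wide and reaches from 9 to 57 mm above the bench. Moves with the drawer; axes as the stand's.
- stud: Brass stud fixed on the stand's top, 20 mm along its +x and 30 mm along its -y from the centre: two ridges along x, 46 mm long; the main crown is 103 mm above the bench, the second, 10 mm to its -y side, 1.5 mm lower, so the gauge changes its pivot when tipped about 0.15 rad to the right. Origin: on the stand's top under the main ridge; axes as the stand's.
- stud_crown (a point): Top of the stud's main ridge, middle of its length; axes as the stand's.
- rest_pad: Black rubber pad, 44 x 26 x 4 mm, on the stand's top, 100 mm to the +y side of the stud. The gauge's heavy left end lies on it when nobody holds the gauge.
- gauge: Loose pendulum angle gauge, about 0.5 kg: aluminium bar (40 mm in x; in y from -50 to +104 mm of the origin), brass weight on its +y end, round dial housing (108 mm diameter, 18 mm thick, white face to -x, centre 60 mm above the origin), black grip tab on top. Origin: middle of the ceiling of the groove under the bar that sits on the stud. z up through dial and tab, y along the bar.
- gauge_groove (a point): The gauge's origin, in the groove (29 mm wide, 3 mm deep) that rests on the stud; axes as the gauge's. At the start the heavy +y end lies on the rest pad: tilt about 0.30 rad, tab leaning to +y. Turning the gauge about +x (tab towards -y) lifts the heavy end; let go, it falls back.
- gauge_tab_top (a point): Middle of the top of the gauge's grip tab, 152 mm along its z from the origin. The tab is 16 mm (x) x 24 mm (y), and 38 mm of it stand free above the dial housing. Pushing the tab towards -y with about 1 N rocks the gauge. Axes as the gauge's.
- pointer (a joint): Angle of the steel needle on the dial, rad, about the gauge's +x (positive: tip towards -y, the robot's right); 0 is straight up the dial. A bob keeps the needle vertical, so its value is minus the gauge's tilt about +x. It swings for up to a second after a move. About 0.30 at the start.
- mark_ring (a joint): Angle of the red mark on the dial, same sense and zero as the pointer; set between -0.25 and 0.13, held by friction. The needle is on the mark when both angles agree. So the tab has to move towards -y.
- pointer_tip (a point): Tip of the needle, 44 mm from the dial's centre; its z points along the needle.
- mark_tip (a point): Middle of the red mark, 5.5 mm wide and 12 mm long, 44 mm from the dial's centre; its z points outwards from the dial's centre.
- wash_bottle: Bystander: white wash bottle with a blue spout, 184 mm high. Origin under its centre.
- calculator: Bystander: dark calculator, 125 x 75 x 16 mm. Origin under its centre.
- petri_dish: Bystander: clear petri dish, 65 mm wide, 12 mm high. Origin under its centre.
- vial_b: Bystander: vial with red cap, 35 mm wide, 80 mm high. Origin under its centre.
- tape_roll: Bystander: roll of tape, 75 mm wide, 20 mm high. Origin under its centre.
There are look-alikes about, which are no part of the job. There is more than one size of the gauge; the job needs the larger.

How it is judged:
By the outcome, as a careful person would: the job done as asked, in the order asked, and still so for the second after the job is handed in, while the arm keeps its last pose, push and grip.
It also fails if it takes over 48 s, if anything falls off the work surface, if the arm or the gripper's body presses on something with over 40 N, if the wrist force passes 120 N, or if a joint passes its speed limit or range.

## Working session

There is one attempt and no reset: what is moved stays moved. The work goes in short steps, Python scripts to look and compute and a shell command to move; the robot and the scene stay as the last step left them, time stands still between calls to the robot, and variables do not carry over. Pictures are saved under pics/ and viewed, and the job is handed in when it is done.

```bash
ls; mkdir -p pics; python3 - <<'E'
from plant import *
import cv2
s=get_state();print({k:np.round(v,4).tolist() if not isinstance(v,float) else v for k,v in s.items()} if 'np' in globals() else s)
for c in("side","top"):
    r=read_camera(c);cv2.imwrite(f"pics/{c}0.png",r["color"][:,:,::-1]);print(c,{k:v for k,v in r.items() if k!="color"})
E
```

```text
pics
{'time': 0.0, 'qpos': array([ 9.90979339e-01,  2.87204982e-01,  1.57819173e+00,  3.42763439e-06,
        1.27861431e+00, -1.50001732e-01]), 'dq': array([ 6.45547521e-04, -1.11974548e-03,  1.46575767e-05,  5.39512444e-04,
        5.17533769e-04,  9.75381266e-04]), 'joint_efforts': array([-7.59900613e-04, -4.05988276e+01, -2.92618454e+01, -1.53001029e-04,
        5.72582256e-03, -2.59276867e-06]), 'eef_pos': array([0.2809008 , 0.61308603, 0.24691295]), 'tcp_rot': array([ 2.13257510e-01,  9.76995278e-01, -1.12898012e-03, -4.33047158e-04]), 'contact_force': array([0.82833861, 0.00147435, 0.1939387 ]), 'wrist_torque': array([ 0.01530354, -0.00635139,  0.04274907]), 'opening': 0.9993022003033715}
side {'vfov': 50.50719597775283, 'cx': 315.1141666881828, 'cy': 204.38151709155872, 'cam_to_world': array([[-0.19086427,  0.74806343, -0.63558787, -0.4479806 ],
       [-0.98150134, -0.15535071,  0.11189854,  0.13389367],
       [-0.01503183,  0.64518778,  0.76387615,  1.25654967],
       [ 0.        ,  0.        ,  0.        ,  1.        ]])}
top {'vfov': 56.36615448798187, 'cx': 318.5310595555675, 'cy': 199.9361979111493, 'cam_to_world': array([[ 0.01647891,  0.99214384, -0.12401229,  0.30329601],
       [-0.99985491,  0.01581648, -0.00632433, -0.05993938],
       [-0.00431321,  0.12409851,  0.99226053,  1.38397835],
       [ 0.        ,  0.        ,  0.        ,  1.        ]])}
```

View pics/side0.png

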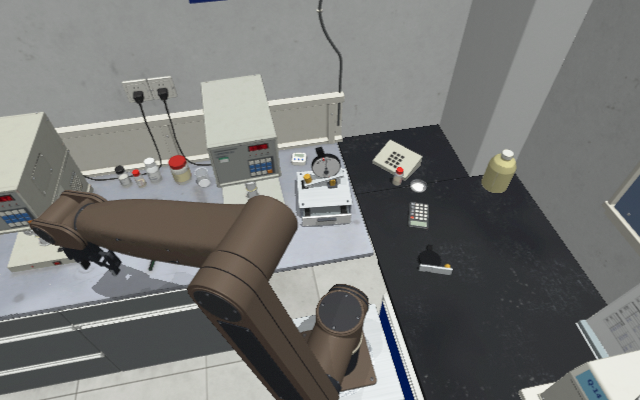

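View pics/top0.png

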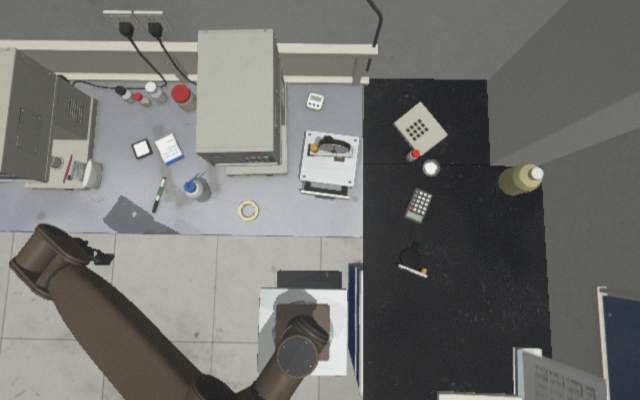

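The gauge on the stand is at side (325,170) and top (330,147). A second gauge lies off the stand on the black bench, at side (435,262) and top (412,258). The one resting on the stud in the stand fits the description. I'll enlarge both to confirm, then measure.

```bash
cat > h.py <<'E'
from plant import *
import numpy as np, cv2
from scipy.spatial.transform import Rotation as R
from scipy.optimize import least_squares
def K(c):
    f=200/np.tan(np.radians(c["vfov"]/2)); return f
def proj(c,P):
    M=np.linalg.inv(c["cam_to_world"]); p=M[:3,:3]@np.asarray(P,float)+M[:3,3]; f=K(c)
    return np.array([c["cx"]+f*p[0]/-p[2], c["cy"]+f*-p[1]/-p[2]])
def ray(c,uv):
    f=K(c); d=np.array([(uv[0]-c["cx"])/f,-(uv[1]-c["cy"])/f,-1]); M=c["cam_to_world"]
    d=M[:3,:3]@d; return M[:3,3],d/np.linalg.norm(d)
def atz(c,uv,z):
    o,d=ray(c,uv); return o+d*(z-o[2])/d[2]
def tri(obs):
    A=np.zeros((3,3));b=np.zeros(3)
    for c,uv in obs:
        o,d=ray(c,uv);P=np.eye(3)-np.outer(d,d);A+=P;b+=P@o
    X=np.linalg.solve(A,b); return X,[np.round(proj(c,X)-uv,1) for c,uv in obs]
def crop(c,box,scale,name):
    x0,y0,x1,y1=box
    im=cv2.resize(c["color"][y0:y1,x0:x1,::-1],None,fx=scale,fy=scale,interpolation=cv2.INTER_CUBIC);cv2.imwrite(name,im)
E
python3 - <<'E'
from h import *
s=read_camera("side");t=read_camera("top")
a=cv2.resize(s["color"][135:235,280:370,::-1],None,fx=5,fy=5,interpolation=cv2.INTER_CUBIC)
b=cv2.resize(t["color"][120:205,290:370,::-1],None,fx=4,fy=4,interpolation=cv2.INTER_CUBIC)
im=np.zeros((500,780,3),np.uint8);im[:,:450]=a;im[:340,460:780]=b
c=cv2.resize(s["color"][240:280,410:460,::-1],None,fx=3.5,fy=3.5);im[345:345+c.shape[0],460:460+c.shape[1]]=c
cv2.imwrite("pics/c0.png",im)
np.set_printoptions(precision=4,suppress=True)
for n in["stand","drawer_front","stud","stud_crown","rest_pad","gauge","gauge_groove","gauge_tab_top","pointer_tip","mark_tip","wash_bottle","calculator","vial_b","tape_roll","petri_dish"]:
    ds={c:place_of(n,c) for c in("side","top")}
    for c in ds: print(n,c,[(np.round(d["location"],1).tolist(),round(float(d["p"]),2)) for d in ds[c][:3]])
    if ds["side"] and ds["top"]:
        print("   ",*tri([(s,ds["side"][0]["location"]),(t,ds["top"][0]["location"])]))
E
```

```text
stand side [([319.4, 200.2], 0.75)]
stand top [([329.1, 163.1], 0.95), ([339.1, 152.4], 0.66)]
    [ 0.6216 -0.0806 -0.0101] [array([2.2, 0.1]), array([-2.2, -0.5])]
drawer_front side [([325.6, 220.5], 0.85)]
drawer_front top []
stud side [([329.9, 181.5], 0.58)]
stud top [([336.0, 150.9], 0.61)]
    [ 0.6475 -0.1153  0.0635] [array([-0.9, -0.1]), array([1. , 0.3])]
stud_crown side [([328.8, 176.3], 0.59)]
stud_crown top [([338.3, 152.2], 0.48)]
    [ 0.6336 -0.1149  0.1061] [array([0.9, 0. ]), array([-1. , -0.3])]
rest_pad side [([328.4, 178.5], 0.41), ([303.6, 183.9], 0.39)]
rest_pad top [([309.1, 149.2], 0.43)]
    [ 0.6169 -0.0597  0.1358] [array([-12.3,  -2.4]), array([12.5,  5.1])]
gauge side [([427.3, 270.4], 0.79), ([333.8, 175.2], 0.67), ([330.7, 176.8], 0.33)]
gauge top [([339.9, 148.4], 0.98), ([406.1, 268.0], 0.68), ([339.6, 148.6], 0.32)]
    [ 0.5    -0.2797 -0.1027] [array([-50.5, -40. ]), array([35.8, 49.7])]
gauge_groove side [([428.8, 269.9], 0.64), ([330.6, 176.1], 0.62)]
gauge_groove top [([408.0, 269.4], 0.95), ([334.6, 150.7], 0.83)]
    [ 0.2275 -0.3765  0.0053
[... 290 characters left out ...]
, 0.44)]
pointer_tip top []
mark_tip side []
mark_tip top []
wash_bottle side []
wash_bottle top [([204.7, 190.0], 0.89)]
calculator side [([416.9, 217.7], 0.69), ([324.8, 220.4], 0.22), ([317.5, 147.9], 0.22)]
calculator top [([417.3, 203.5], 0.67)]
    [ 0.4719 -0.4242 -0.0233] [array([ 0.4, -0. ]), array([-0.4, -0.1])]
vial_b side [([396.9, 180.0], 0.72), ([330.5, 177.3], 0.52)]
vial_b top [([409.6, 155.9], 0.48)]
    [ 0.6461 -0.3924  0.013 ] [array([-0.6,  0. ]), array([0.6, 0.1])]
tape_roll side []
tape_roll top [([244.1, 213.0], 0.76)]
petri_dish side [([422.9, 186.0], 0.62)]
petri_dish top [([428.8, 167.6], 0.66)]
    [ 0.6013 -0.4758  0.0057] [array([-3.2,  0.2]), array([3.3, 0.9])]
```

View pics/c0.png

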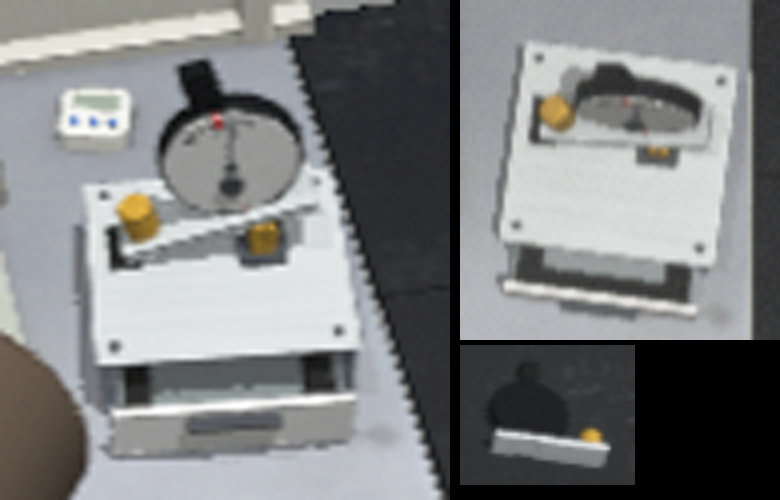

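```bash
python3 - <<'E'
from h import *
np.set_printoptions(precision=4,suppress=True)
s=read_camera("side");t=read_camera("top")
T=[(306.25,130.5),(359.25,137),(353,187),(299.5,180)]
S=[(280+83/5,135+185/5),(280+337/5,135+168/5),(280+360/5,135+345/5),(280+98/5,135+363/5)]
loc=np.array([(.093,.098),(.093,-.098),(-.093,-.098),(-.093,.098)])
for nm,c,pts in(("top",t,T),("side",s,S)):
    W=np.array([atz(c,p,.066) for p in pts]);print(nm,W[:,:2].tolist())
def res(x):
    r=[]
    c_,s_=np.cos(x[2]),np.sin(x[2]);Rm=np.array([[c_,-s_],[s_,c_]])
    for c,pts in((t,T),(s,S)):
        for l,p in zip(loc,pts):
            w=Rm@l+x[:2]; r+=list(proj(c,[*w,.066])-p)
    return r
o=least_squares(res,[.62,-.08,0]);print(o.x,np.round(o.fun,1))
print("pull",atz(s,(325.6,220.5),.047))
c_,s_=np.cos(o.x[2]),np.sin(o.x[2]);Rm=np.array([[c_,-s_],[s_,c_]])
print("pull local",Rm.T@(atz(s,(325.6,220.5),.047)[:2]-o.x[:2]))
print("crown",Rm@[.02,-.03]+o.x[:2])
print("groove",tri([(s,(330.6,176.1)),(t,(334.6,150.7))]),"tab",tri([(s,(316.4,150.2)),(t,(328.9,135.4))]))
# top of panel edge, top cam: px from crop (505,285),(695,312)
for p in((290+45/4,120+284/4),(290+236/4,120+311/4)): print("paneltop",Rm.T@(atz(t,p,.057)[:2]-o.x[:2]))
for p in((280+110/5,135+415/5),(280+355/5,135+397/5)): print("paneltop side",Rm.T@(atz(s,p,.057)[:2]-o.x[:2]))
E
```

```text
top [[0.7222511501964277, -0.0025926885627868684], [0.7007972541457803, -0.19567220268153787], [0.5165482335826084, -0.17389922436743424], [0.5389121952616839, 0.017832062457448866]]
side [[0.7210728672186337, -0.0010199742386532984], [0.6983574586253889, -0.20077955224604996], [0.5168749933330236, -0.17351408728383347], [0.5390405795178365, 0.017964440796018777]]
[ 0.6194 -0.0889 -0.1173] [-0.  -0.3  0.4  0.1  0.4  0.3 -0.4  0.1  0.3 -0.4 -1.  -0.2  0.6  0.2
 -0.3  0.2]
pull [ 0.4758 -0.0659  0.047 ]
pull local [-0.1453  0.0061]
crown [ 0.6358 -0.1211]
groove (array([ 0.6361, -0.1118,  0.1061]), [array([-1.8, -0.1]), array([1.9, 0.5])]) tab (array([ 0.6589, -0.0764,  0.2225]), [array([1.7, 0.1]), array([-1.8, -0.5])])
paneltop [-0.1298  0.0855]
paneltop [-0.1313 -0.0876]
paneltop side [-0.1343  0.0906]
paneltop side [-0.1331 -0.0874]
```

```bash
cat >> h.py <<'E'
ST=np.array([.6194,-.0889]);YAW=-.1173
def st2w(p):
    return R.from_euler('z',YAW).apply(p)+[*ST,0]
def gw(p,phi,dx=0,dy=0,yaw=0):
    o=np.array([.02+dx,-.03+dy,.103])
    return st2w(o+ (R.from_euler('z',yaw)*R.from_euler('x',phi)).apply(p))
def model(phi,dx,dy):
    P=[]
    for a in np.linspace(0,2*np.pi,60): P.append(([-.009,.054*np.sin(a),.06+.054*np.cos(a)],(0,255,0)))
    for x in(-.008,.008):
        for y in(-.012,.012):P.append(([x,y,.152],(255,0,255)))
    for x in(-.02,.02):
        for y in(-.05,.104):P.append(([x,y,.0],(255,255,0)))
    P.append(([-.009,0,.06],(0,255,255)))
    return P
def overlay(c,phi,dx,dy,box,sc,extra=[]):
    x0,y0,x1,y1=box
    im=cv2.resize(c["color"][y0:y1,x0:x1,::-1],None,fx=sc,fy=sc,interpolation=cv2.INTER_CUBIC)
    for p,col in model(phi,dx,dy)+extra:
        u=(proj(c,gw(p,phi,dx,dy))-[x0,y0]+.5)*sc
        cv2.circle(im,tuple(int(v) for v in u),1,col,-1)
    return im
E
python3 - <<'E'
from h import *
np.set_printoptions(precision=3,suppress=True)
s=read_camera("side");t=read_camera("top")
a=overlay(s,-.3,0,0,(295,140,350,200),8);b=overlay(t,-.3,0,0,(305,125,355,165),7)
im=np.zeros((480,800,3),np.uint8);im[:,:440]=a;im[:280,445:795]=b;cv2.imwrite("pics/o0.png",im)
for nm,c in(("side",s),("top",t)):
    x=c["color"].astype(int);m=(x[...,0]>140)&(x[...,1]<110)&(x[...,2]<110)
    m[:130]=0;m[200:]=0;m[:,:300]=0;m[:,350:]=0
    v,u=np.nonzero(m);print(nm,list(zip(u,v)))
import plant;print([k for k in dir(plant) if k[0]!='_']);print(globals().get('tip_extent'))
for p,z in(((204.7,190),0),((244,213),0)):print(atz(t,p,z))
for p in((197,155),(285,170),(200,30)):print(atz(t,p,.25))
E
```

```text
side [(np.int64(323), np.int64(159))]
top []
['Unreachable', 'get_state', 'place_of', 'read_camera', 'sign_off', 'tip_extent', 'trace']
0.017
[0.507 0.377 0.   ]
[0.423 0.226 0.   ]
[0.58  0.328 0.25 ]
[0.537 0.053 0.25 ]
[0.996 0.342 0.25 ]
```

View pics/o0.png

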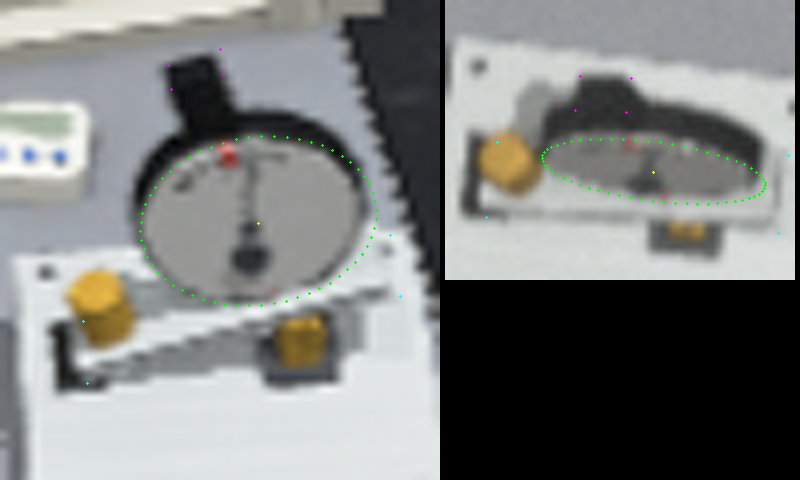

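```bash
python3 - <<'E'
from h import *
np.set_printoptions(precision=3,suppress=True)
s=read_camera("side");t=read_camera("top")
def dialpt(c,uv,phi,dx,dy,xf=-.010):
    o,d=ray(c,uv);g=lambda p:gw(np.array(p,float),phi,dx,dy)
    p0=g([xf,0,.06]);n=g([1+xf,0,.06])-p0
    X=o+d*(n@(p0-o))/(n@d); ey=g([xf,1,.06])-p0;ez=g([xf,0,1.06])-p0
    return (X-p0)@ey,(X-p0)@ez
for nm,c in(("side",s),("top",t)):
    x=c["color"].astype(float);w=np.clip(x[...,0]-np.maximum(x[...,1],x[...,2])-25,0,None)
    if nm=="side": w[:150]=0;w[168:]=0;w[:,315:335]*=1;w[:,:315]=0;w[:,335:]=0
    else: w[:138]=0;w[150:]=0;w[:,:320]=0;w[:,345:]=0
    V,U=np.mgrid[:400,:640];print(w[w>0].astype(int));uv=(np.sum(U*w)/w.sum(),np.sum(V*w)/w.sum())
    print(nm,np.round(uv,2))
    for dx,dy in((0,0),(0,.002),(0,.004),(.003,.002)):
        for phi in(-.3,):
            y,z=dialpt(c,uv,phi,dx,dy);print(dx,dy,phi,"r",round(np.hypot(y,z),4),"ang",round(np.arctan2(-y,z),3))
            if nm=="side":
                for q in((295+250/8-.5,140+157/8-.5),):
                    y,z=dialpt(c,q,phi,dx,dy);print("   needle",round(np.hypot(y,z),4),round(np.arctan2(-y,z),3))
for d in place_of("pointer_tip","side"): print(d)
for d in place_of("mark_tip","side"): print(d)
for d in place_of("gauge_tab_top","side"): print(d)
for d in trace("mark_ring","side"): print(d["p"],d["location"])
E
```

```text
[ 7 33 52 66 20 38 22]
side [323.04 158.84]
0 0 -0.3 r 0.0473 ang -0.0
   needle 0.0432 0.201
0 0.002 -0.3 r 0.0468 ang 0.041
   needle 0.043 0.247
0 0.004 -0.3 r 0.0463 ang 0.082
   needle 0.043 0.293
0.003 0.002 -0.3 r 0.0439 ang 0.029
   needle 0.0401 0.25
[13]
top [331. 145.]
0 0 -0.3 r 0.0513 ang 0.052
0 0.002 -0.3 r 0.0509 ang 0.091
0 0.004 -0.3 r 0.0505 ang 0.129
0.003 0.002 -0.3 r 0.0404 ang 0.033
{'location': [325.8, 158.5], 'p': 0.37}
{'location': [316.9, 148.5], 'p': 0.68}
```

```bash
python3 -m crank '[[1,0,0,0,0,0,-8.59],[1,0,0,0,0,0,-8.59],[1,-1.5,-4.4,0,0,0,-0.7],[1,-2.2,-4.4,0,0,0,0],[1,-2.2,-4.4,0,0,0,0]]' 30 && python3 -m crank '[[1,-2.2,-4.4,0,0,0,0],[1,-2.2,-4.4,0,0,0,0],[1,-2.2,-4.4,0,0,0,0],[1,-2.2,-4.4,0,0,0,0],[1,-2.2,-4.4,0,0,0,0]]'
```

```text
time: 2.7
eef_pos: [0.3237, 0.4742, 0.2481]
tcp_rot: [0.058, 0.998, -0.0, 0.0]
contact_force: [1.3, 0.0, 1.2]
opening: 0.144
time: 3.2
eef_pos: [0.4074, 0.2423, 0.2487]
tcp_rot: [0.059, 0.998, 0.0, 0.001]
contact_force: [1.4, -0.2, -0.6]
opening: -0.0
```

```bash
python3 -m crank '[[1,-1.2,-4.5,0,0,0,0],[1,-1.2,-4.5,0,0,0,0],[1,-1.2,-4.5,0,0,0,0],[1,-1,-4.5,1,0,0,0],[1,-1,-4.5,1,0,0,0]]' && python3 -m crank '[[1,-1,-4,2,0,0,0],[1,0,-2,3,0,0,0],[1,0,0,0,0,0,0]]'
```

```text
time: 3.7
eef_pos: [0.4366, 0.0122, 0.229]
tcp_rot: [0.059, 0.998, -0.0, 0.001]
contact_force: [1.1, -0.1, -0.2]
opening: 0.0
time: 4.0
eef_pos: [0.4366, -0.048, 0.1746]
tcp_rot: [0.061, 0.998, 0.001, -0.004]
contact_force: [-0.9, 0.1, -0.3]
opening: -0.003
```

```bash
python3 -m crank '[[1,-0.7,-1.9,4,0,0,0],[1,0,0,4.5,0,0,0],[1,0,0,4,0,0,0],[1,0,0,0.7,0,0,0],[1,0,0,0,0,0,0]]'; python3 - <<'E'
from h import *
np.set_printoptions(precision=4,suppress=True)
s=read_camera("side");t=read_camera("top")
im=np.zeros((500,800,3),np.uint8)
im[:480,:400]=cv2.resize(s["color"][140:260,280:380,::-1],None,fx=4,fy=4,interpolation=cv2.INTER_CUBIC)
im[:480,400:]=cv2.resize(t["color"][110:230,280:380,::-1],None,fx=4,fy=4,interpolation=cv2.INTER_CUBIC);cv2.imwrite("pics/p1.png",im)
p=get_state()["eef_pos"];print(R.from_euler('z',-YAW).apply(p-[*ST,0]))
E
```

```text
time: 4.5
eef_pos: [0.4437, -0.0655, 0.0463]
tcp_rot: [0.058, 0.998, 0.0, -0.001]
contact_force: [0.7, -0.7, 0.4]
opening: -0.003
[-0.1749  0.0019  0.0487]
```

View pics/p1.png

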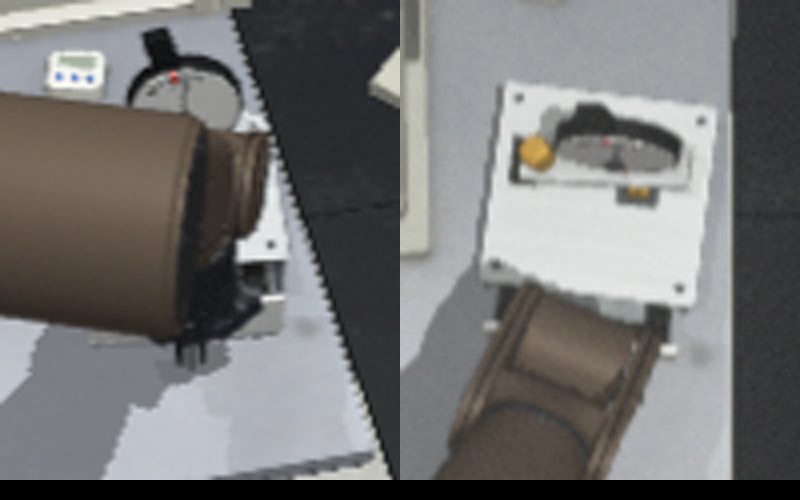

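The closed fingers stand in front of the finger pull (top, about (560,310) in the crop) and the gauge is untouched. I'll push along the stand's +x, which is tool -x.

```bash
python3 -m crank '[[1,-0.8,0,0.3,0,0,0],[1,-0.7,0,0,0,0,0],[1,-0.5,0,0,0,0,0],[1,-0.5,0,0,0,0,0],[1,0,0,0,0,0,0]]'; python3 -m crank '[[1,-0.5,0,0,0,0,0],[1,-0.5,0,0,0,0,0],[1,0,0,0,0,0,0]]'
```

```text
time: 5.1
eef_pos: [0.4698, -0.0696, 0.0437]
tcp_rot: [0.059, 0.998, -0.0, 0.001]
contact_force: [0.6, 0.2, -0.0]
opening: 0.002
time: 5.4
eef_pos: [0.4794, -0.0707, 0.0434]
tcp_rot: [0.059, 0.998, -0.0, 0.0]
contact_force: [-0.1, -0.3, 0.2]
opening: 0.002
```

```bash
python3 -m crank '[[1,-0.5,0,0,0,0,0],[1,-0.5,0,0,0,0,0],[1,0,0,0,0,0,0]]'; python3 -m crank '[[1,-0.4,0,0,0,0,0],[1,-0.4,0,0,0,0,0],[1,0,0,0,0,0,0]]'
python3 - <<'E'
from h import *
s=read_camera("side");t=read_camera("top")
im=np.zeros((500,800,3),np.uint8)
im[:480,:400]=cv2.resize(s["color"][140:260,280:380,::-1],None,fx=4,fy=4,interpolation=cv2.INTER_CUBIC)
im[:480,400:]=cv2.resize(t["color"][110:230,280:380,::-1],None,fx=4,fy=4,interpolation=cv2.INTER_CUBIC);cv2.imwrite("pics/p2.png",im)
E
```

```text
time: 5.7
eef_pos: [0.4895, -0.0719, 0.0435]
tcp_rot: [0.059, 0.998, -0.0, 0.001]
contact_force: [-0.6, -0.8, 0.4]
opening: 0.003
time: 6.0
eef_pos: [0.4974, -0.0728, 0.0435]
tcp_rot: [0.059, 0.998, -0.0, 0.001]
contact_force: [0.5, -0.2, 0.0]
opening: 0.002
```

View pics/p2.png

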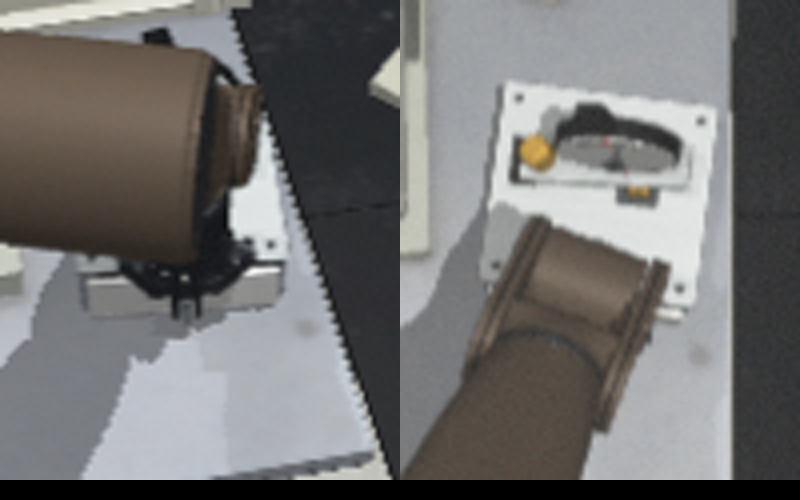

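```bash
python3 -m crank '[[1,-0.3,0,0,0,0,0],[1,0,0,0,0,0,0]]';python3 -m crank '[[1,-0.3,0,0,0,0,0],[1,0,0,0,0,0,0]]';python3 -m crank '[[1,-0.2,0,0,0,0,0],[1,0,0,0,0,0,0]]'
```

```text
time: 6.3
eef_pos: [0.4988, -0.0728, 0.0432]
tcp_rot: [0.059, 0.998, 0.0, -0.001]
contact_force: [-4.1, 1.0, 3.2]
opening: 0.002
time: 6.5
eef_pos: [0.5013, -0.073, 0.0429]
tcp_rot: [0.059, 0.998, 0.0, -0.002]
contact_force: [-6.0, 0.3, 4.5]
opening: -0.0
time: 6.7
eef_pos: [0.5035, -0.0733, 0.0429]
tcp_rot: [0.059, 0.998, 0.0, -0.001]
contact_force: [-5.9, 0.9, 1.4]
opening: -0.002
```

```bash
python3 -m crank '[[1,-0.2,0,0,0,0,0],[1,0,0,0,0,0,0]]';python3 -m crank '[[1,-0.2,0,0,0,0,0],[1,0,0,0,0,0,0]]';python3 -m crank '[[1,-0.2,0,0,0,0,0],[1,0,0,0,0,0,0]]'
```

```text
time: 6.9
eef_pos: [0.5067, -0.0737, 0.0431]
tcp_rot: [0.059, 0.998, 0.0, 0.0]
contact_force: [-1.8, 0.4, -1.1]
opening: -0.001
time: 7.1
eef_pos: [0.5096, -0.0743, 0.0437]
tcp_rot: [0.059, 0.998, -0.0, 0.001]
contact_force: [0.7, -0.1, -0.9]
opening: 0.005
time: 7.3
eef_pos: [0.5098, -0.0743, 0.0434]
tcp_rot: [0.059, 0.998, 0.0, -0.001]
contact_force: [-4.8, 0.3, 3.3]
opening: -0.004
```

```bash
python3 -m crank '[[1,-0.2,0,0,0,0,0],[1,0,0,0,0,0,0],[1,0,0,0,0,0,0]]'
```

```text
time: 7.6
eef_pos: [0.5099, -0.0742, 0.0431]
tcp_rot: [0.058, 0.998, 0.0, -0.004]
contact_force: [-10.4, -0.8, 7.3]
opening: -0.0
```

```bash
python3 -m crank '[[1,2,0,0,0,0,0],[1,2.5,0,-2,0,0,0],[-0.2,0,0,-5,0,0,0],[-0.2,0,0,-5,0,0,0],[-0.2,0,0,-5,0,0,0]]'; python3 -m crank '[[-0.2,0,0,-5,0,0,0],[-0.2,0,0,-5,0,0,0],[-0.2,0,0,0,0,0,0]]'; python3 - <<'E'
from h import *
s=read_camera("side");t=read_camera("top")
im=np.zeros((520,800,3),np.uint8)
im[:510,:396]=cv2.resize(s["color"][60:230,190:322,::-1],None,fx=3,fy=3,interpolation=cv2.INTER_CUBIC)
im[:510,400:799]=cv2.resize(t["color"][20:190,185:318,::-1],None,fx=3,fy=3,interpolation=cv2.INTER_CUBIC);cv2.imwrite("pics/b1.png",im)
im=np.zeros((500,800,3),np.uint8)
im[:480,:400]=cv2.resize(s["color"][140:260,280:380,::-1],None,fx=4,fy=4,interpolation=cv2.INTER_CUBIC)
im[:480,400:]=cv2.resize(t["color"][110:230,280:380,::-1],None,fx=4,fy=4,interpolation=cv2.INTER_CUBIC);cv2.imwrite("pics/p3.png",im)
E
```

```text
time: 8.1
eef_pos: [0.4679, -0.0692, 0.2156]
tcp_rot: [0.059, 0.998, -0.0, 0.001]
contact_force: [1.3, -1.5, -0.5]
opening: 0.505
time: 8.4
eef_pos: [0.4716, -0.0705, 0.3235]
tcp_rot: [0.059, 0.998, -0.003, 0.009]
contact_force: [-0.2, -0.5, 0.9]
opening: 0.598
```

View pics/b1.png

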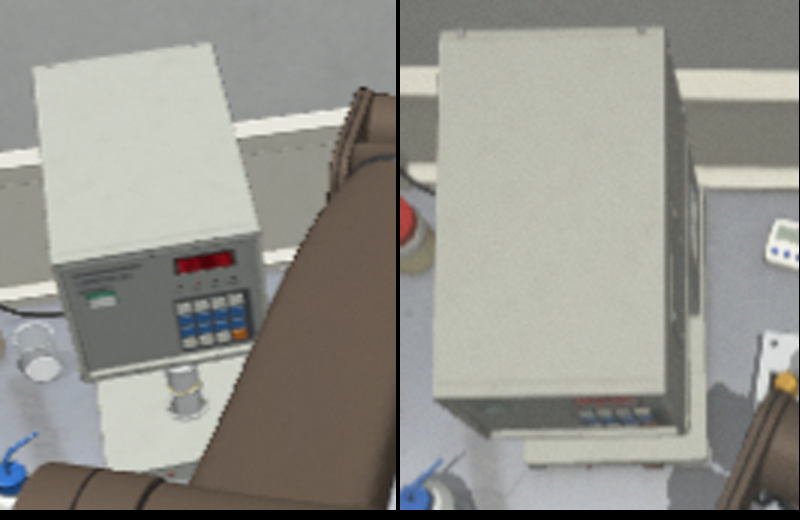

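View pics/p3.png

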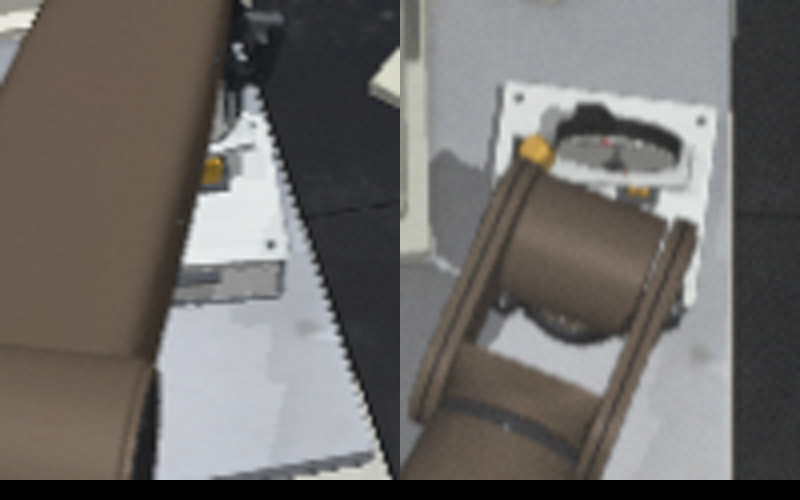

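```bash
python3 - <<'E'
from h import *
np.set_printoptions(precision=4,suppress=True)
s=read_camera("side");t=read_camera("top")
print("box",tri([(s,(276,138.3)),(t,(272.7,151))]))
st=get_state();p=st["eef_pos"];print("tcp",p,"loc",R.from_euler('z',-YAW).apply(p-[*ST,0]), st["qpos"])
q=R.from_quat(st["tcp_rot"])
for z in(.139,.20,.229):
    P=gw(np.array([0,0,z]),-.3,0,.003);print(z,P,"tool delta cm",q.inv().apply(P-p)*100)
print(q.as_matrix())
E
```

```text
box (array([0.5604, 0.074 , 0.3894]), [array([0.1, 0. ]), array([-0.1, -0. ])])
tcp [ 0.4674 -0.069   0.3119] loc [-0.1532  0.0019  0.3119] [-0.3619 -0.2192  1.9801  0.0001  1.3822 -1.8149]
0.139 [ 0.6409 -0.0773  0.2358] tool delta cm [-17.3358   1.2194   7.5892]
0.2 [ 0.643  -0.0594  0.2941] tool delta cm [-17.326    3.025    1.7626]
0.229 [ 0.644  -0.0508  0.3218] tool delta cm [-17.3213   3.8834  -1.0075]
[[-0.9931  0.1175 -0.0015]
 [ 0.1175  0.9931  0.0007]
 [ 0.0015  0.0005 -1.    ]]
```

```bash
python3 -m crank '[[-0.2,-4.3,1,-0.25,0,0,0],[-0.2,-4.3,1,-0.25,0,0,0],[-0.2,-4.3,1,-0.25,0,0,0],[-0.2,-4.4,0.9,-0.25,0,0,0],[-0.2,0,0,0,5.7,0,0]]';python3 -m crank '[[-0.2,0,0,0,5.7,0,0],[-0.2,0,0,0,5.7,0,0],[-0.2,0,0,0,0,0,0],[-0.2,0,0,0,0,0,0]]'; cat > w.py <<'E'
from h import *
import sys
np.set_printoptions(precision=4,suppress=True)
phi=float(sys.argv[1]);z=float(sys.argv[2]);dy=float(sys.argv[3]);dx=float(sys.argv[4]) if len(sys.argv)>4 else 0
st=get_state();p=st["eef_pos"];q=R.from_quat(st["tcp_rot"])
tg=R.from_euler('z',YAW)*R.from_euler('x',phi)*R.from_euler('x',np.pi)*R.from_euler('z',np.pi)
P=gw(np.array([0,0,z]),phi,dx,dy)
print("target",P,"delta tool cm",q.inv().apply(P-p)*100,"rotvec deg",np.degrees((q.inv()*tg).as_rotvec()))
print("F",st["contact_force"],"open",st["opening"])
rel=R.from_euler('z',-YAW)*q*(R.from_euler('x',np.pi)*R.from_euler('z',np.pi)).inv()
print("tool as gauge euler xyz",rel.as_euler('xyz'),"t",st["time"])
E
python3 w.py -.3 .229 .003
python3 - <<'E'
from h import *
s=read_camera("side");t=read_camera("top")
im=np.zeros((500,800,3),np.uint8)
im[:480,:400]=cv2.resize(s["color"][110:230,280:380,::-1],None,fx=4,fy=4,interpolation=cv2.INTER_CUBIC)
im[:480,400:]=cv2.resize(t["color"][110:230,280:380,::-1],None,fx=4,fy=4,interpolation=cv2.INTER_CUBIC);cv2.imwrite("pics/p4.png",im)
E
```

```text
time: 9.1
eef_pos: [0.647, -0.0522, 0.3172]
tcp_rot: [0.059, 0.997, -0.05, -0.006]
contact_force: [-0.3, -0.2, -0.7]
opening: 0.604
time: 9.5
eef_pos: [0.6437, -0.0503, 0.3209]
tcp_rot: [0.057, 0.987, -0.147, -0.01]
contact_force: [0.1, -0.1, 0.8]
opening: 0.596
target [ 0.644  -0.0508  0.3218] delta tool cm [-0.0377 -0.0729 -0.0646] rotvec deg [ 0.1937 -0.1934  0.0891]
F [ 0.1436 -0.0956  0.8335] open 0.5964232603294432
tool as gauge euler xyz [-0.2966  0.0037  0.0005] t 9.5
```

View pics/p4.png

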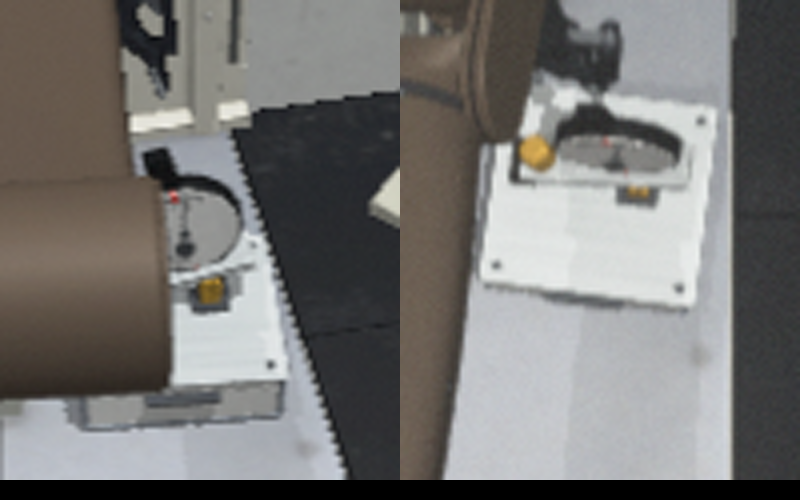

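Both views show the dial, with the red mark at side crop (175,197) and the needle to its right. The drawer is flush and the fingers are above the tab. Next I descend along the tab.

```bash
python3 -m crank '[[-0.2,0,0,3,0,0,0],[-0.2,0,-0.05,3,0,0,0],[-0.2,0,0,1.5,0,0,0],[-0.2,0,0,1.2,0,0,0],[-0.2,0,0,0,0,0,0]]'; python3 w.py -.3 .140 .003
python3 - <<'E'
from h import *
s=read_camera("side");t=read_camera("top")
im=np.zeros((500,800,3),np.uint8)
im[:480,:400]=cv2.resize(s["color"][130:210,290:357,::-1],(400,480),interpolation=cv2.INTER_CUBIC)
im[:480,400:]=cv2.resize(t["color"][110:190,295:362,::-1],(400,480),interpolation=cv2.INTER_CUBIC);cv2.imwrite("pics/p5.png",im)
E
```

```text
time: 10.1
eef_pos: [0.6403, -0.0774, 0.2387]
tcp_rot: [0.059, 0.987, -0.148, -0.01]
contact_force: [-0.6, -0.0, 0.1]
opening: 0.602
target [ 0.6409 -0.077   0.2367] delta tool cm [-0.0564  0.1008  0.1734] rotvec deg [ 0.1156 -0.1812 -0.0491]
F [-0.566  -0.0029  0.074 ] open 0.6022030982363904
tool as gauge euler xyz [-0.298   0.0028 -0.0018] t 10.1
```

View pics/p5.png

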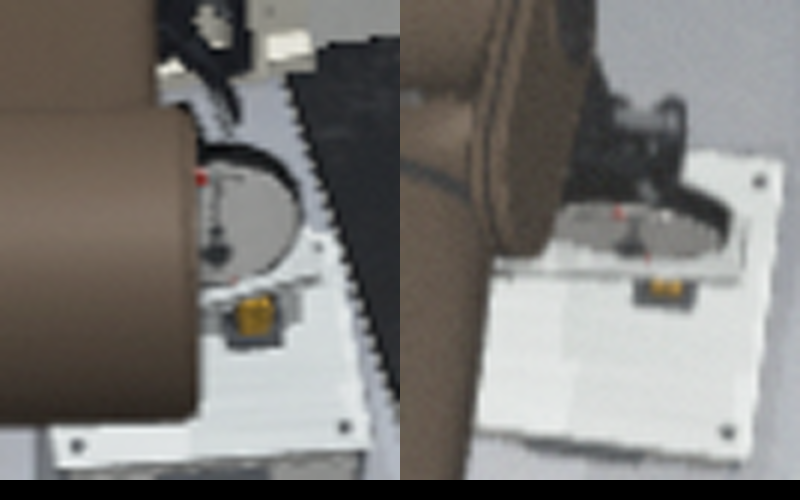

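```bash
python3 -m crank '[[0.2,0,0.05,0.15,0,0,0],[0.3,0,0,0,0,0,0],[0.4,0,0,0,0,0,0],[0.6,0,0,0,0,0,0],[1,0,0,0,0,0,0]]' 25; python3 -m crank '[[1,0,0,0,0,0,0],[1,0,0,0,0,0,0],[1,0,0,0,0,0,0]]'; python3 w.py -.3 .140 .003
```

```text
time: 10.7
eef_pos: [0.6415, -0.0763, 0.2396]
tcp_rot: [0.058, 0.987, -0.148, -0.008]
contact_force: [-0.5, 1.2, 2.4]
opening: 0.276
time: 11.0
eef_pos: [0.6415, -0.0764, 0.2396]
tcp_rot: [0.058, 0.987, -0.148, -0.008]
contact_force: [0.7, 2.6, 5.1]
opening: 0.273
target [ 0.6409 -0.077   0.2367] delta tool cm [0.0484 0.0204 0.2904] rotvec deg [ 0.1079  0.0745 -0.0356]
F [0.7291 2.5625 5.058 ] open 0.27319734532804024
tool as gauge euler xyz [-0.2981 -0.0014 -0.0002] t 11.0
```

Opening 0.273 is about 23 mm, which matches the tab, so the grip is good. Now I rock about the crown in small steps, watching the force.

```bash
python3 -m crank '[[1,0,-0.25,0,-1,0,0],[1,0,-0.25,0,-1,0,0],[1,0,-0.25,0,-1,0,0],[1,0,0,0,0,0,0]]'; python3 w.py -.245 .143 .003;python3 -m crank '[[1,0,-0.25,0,-1,0,0],[1,0,-0.25,0,-1,0,0],[1,0,-0.25,0,-1,0,0],[1,0,0,0,0,0,0],[1,0,0,0,0,0,0]]'; python3 w.py -.195 .143 .003
python3 - <<'E'
from h import *
s=read_camera("side");t=read_camera("top")
im=np.zeros((500,800,3),np.uint8)
im[:480,:400]=cv2.resize(s["color"][130:210,290:357,::-1],(400,480),interpolation=cv2.INTER_CUBIC)
im[:480,400:]=cv2.resize(t["color"][110:190,295:362,::-1],(400,480),interpolation=cv2.INTER_CUBIC);cv2.imwrite("pics/p6.png",im)
E
```

```text
time: 11.4
eef_pos: [0.6406, -0.084, 0.2417]
tcp_rot: [0.059, 0.991, -0.121, -0.006]
contact_force: [1.0, 3.9, 6.4]
opening: 0.277
target [ 0.6402 -0.0836  0.2417] delta tool cm [ 0.0479  0.0297 -0.0128] rotvec deg [ 0.0716  0.0695 -0.1208]
F [1.021  3.8604 6.4048] open 0.27681196771889405
tool as gauge euler xyz [-0.2437 -0.0017 -0.0018] t 11.4
time: 11.9
eef_pos: [0.6397, -0.091, 0.2432]
tcp_rot: [0.059, 0.994, -0.096, -0.005]
contact_force: [-0.1, 3.1, 5.1]
opening: 0.276
target [ 0.6393 -0.0905  0.2433] delta tool cm [ 0.0432  0.0413 -0.0132] rotvec deg [ 0.1395  0.0691 -0.0789]
F [-0.108   3.1339  5.1298] open 0.2764326937811606
tool as gauge euler xyz [-0.1926 -0.0014 -0.0011] t 11.9
```

View pics/p6.png

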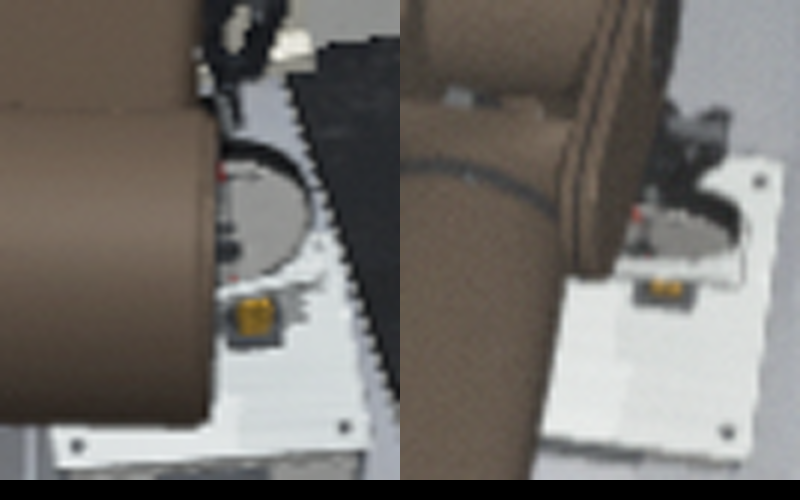

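```bash
cat > rect.py <<'E'
from h import *
def rectify(im,c,phi,dx,dy,xf=-.0095,N=400,half=.06):
    g=np.linspace(half,-half,N)
    pts=np.array([[proj(c,gw(np.array([xf,y,.06+z]),phi,dx,dy)) for y in g] for z in g],np.float32)
    return cv2.remap(im,pts[...,0],pts[...,1],cv2.INTER_CUBIC)
E
python3 - <<'E'
from rect import *
s=read_camera("side");t=read_camera("top")
A=[]
for nm,c in(("side0",s),("top0",t)):
    im=cv2.imread(f"pics/{nm}.png");r=rectify(im,c,-.3,0,.003)
    for rr in(54,44):cv2.circle(r,(200,200),int(rr/120*400),(0,255,0),1)
    cv2.circle(r,(200,200),2,(0,255,255),-1)
    for a in(0,.1,.3): cv2.line(r,(int(200+np.sin(a)*180),int(200-np.cos(a)*180)),(int(200+np.sin(a)*195),int(200-np.cos(a)*195)),(255,0,0),1)
    A.append(r)
cv2.imwrite("pics/r0.png",np.hstack(A))
E
```

```text
(no output)
```

View pics/r0.png

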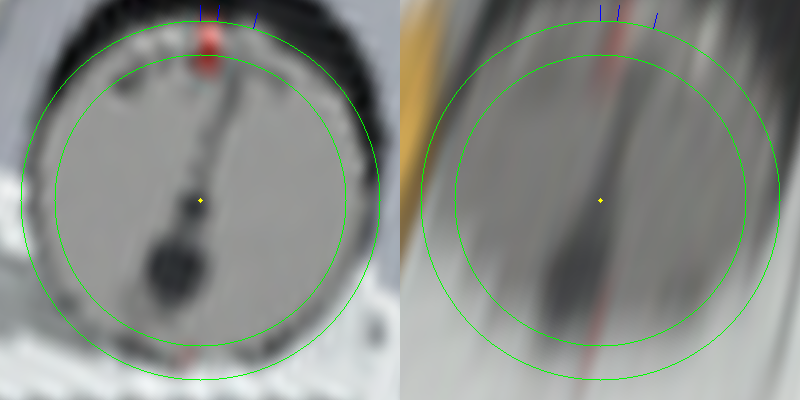

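```bash
python3 -m crank '[[1,0,-0.25,0,-1,0,0],[1,0,-0.25,0,-1,0,0],[1,0,-0.25,0,-1,0,0],[1,0,0,0,0,0,0],[1,0,0,0,0,0,0]]'; python3 -m crank '[[1,0,-0.2,0,-0.8,0,0],[1,0,0,0,0,0,0],[1,0,0,0,0,0,0],[1,0,0,0,0,0,0]]';python3 w.py -.125 .143 .003
python3 - <<'E'
from rect import *
import glob
s=read_camera("side");t=read_camera("top")
cv2.imwrite("pics/side7.png",s["color"][:,:,::-1]);cv2.imwrite("pics/top7.png",t["color"][:,:,::-1])
im=np.zeros((500,800,3),np.uint8)
im[:480,:400]=cv2.resize(s["color"][130:210,290:357,::-1],(400,480),interpolation=cv2.INTER_CUBIC)
im[:480,400:]=cv2.resize(t["color"][110:190,295:362,::-1],(400,480),interpolation=cv2.INTER_CUBIC);cv2.imwrite("pics/p7.png",im)
r=rectify(cv2.imread("pics/side7.png"),s,-.13,0,.003);r2=rectify(cv2.imread("pics/top7.png"),t,-.13,0,.003)
for q in(r,r2):cv2.circle(q,(200,200),180,(0,255,0),1);cv2.circle(q,(200,200),2,(0,255,255),-1)
cv2.imwrite("pics/r7.png",np.hstack([r,r2]))
E
```

```text
time: 12.6
eef_pos: [0.6389, -0.0984, 0.2445]
tcp_rot: [0.059, 0.996, -0.07, -0.003]
contact_force: [-0.3, 2.5, 4.8]
opening: 0.276
time: 13.0
eef_pos: [0.6386, -0.1003, 0.2448]
tcp_rot: [0.059, 0.996, -0.063, -0.003]
contact_force: [0.6, 2.4, 5.6]
opening: 0.276
target [ 0.6382 -0.1003  0.2449] delta tool cm [ 0.044  -0.0113 -0.0068] rotvec deg [-0.0898  0.0707 -0.0596]
F [0.6384 2.4223 5.5517] open 0.2756817231918628
tool as gauge euler xyz [-0.1266 -0.0014 -0.0009] t 13.0
```

View pics/p7.png

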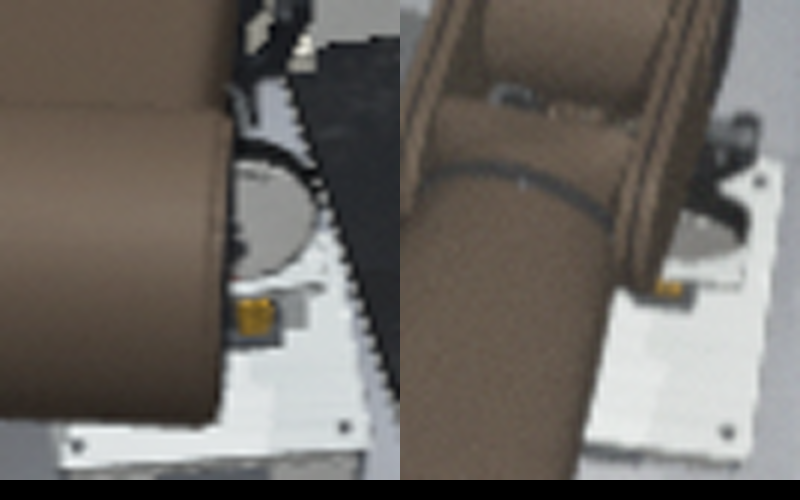

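View pics/r7.png

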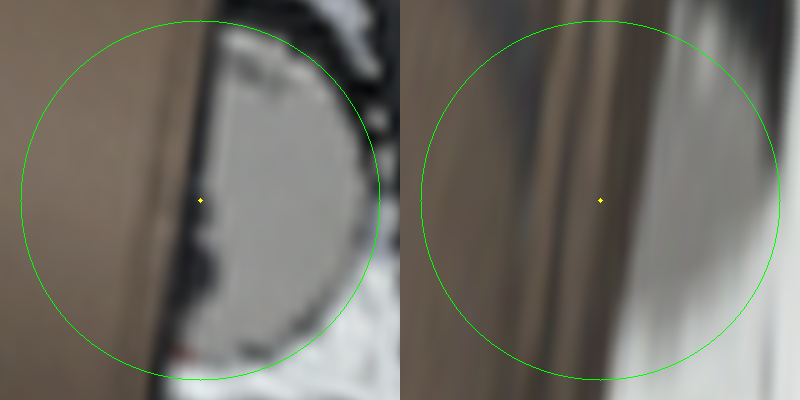

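```bash
python3 - <<'E'
from rect import *
np.set_printoptions(precision=3,suppress=True)
s=read_camera("side")
im=cv2.imread("pics/side0.png")
for dx,dy in((0,.003),):
    r=rectify(im,s,-.3,dx,dy,N=800)  # 6.667px/mm
    cv2.imwrite("pics/r0b.png",r[0:800,0:800][::1])
    g=r.astype(float).mean(2);b=r.astype(float)
    pts=[];
    for a in np.radians(np.arange(0,360,6)):
        rr=np.arange(290,385);u=400+rr*np.sin(a);v=400-rr*np.cos(a)
        p=cv2.remap(g.astype(np.float32),u.astype(np.float32)[None],v.astype(np.float32)[None],1)[0]
        d=np.diff(cv2.GaussianBlur(p[None],(9,1),2)[0]);i=np.argmin(d)
        pts.append((np.degrees(a),rr[i],round(d[i],1),int(p.min())))
    print([x[:3] for x in pts])
    red=np.clip(b[...,2]-np.maximum(b[...,1],b[...,0])-12,0,None)
    V,U=np.mgrid[:800,:800]
    for nm,sl in(("top",(slice(0,200),slice(320,520))),("bot",(slice(650,760),slice(300,500)))):
        w=red[sl];print(nm,(U[sl]*w).sum()/w.sum(),(V[sl]*w).sum()/w.sum(),w.max())
    dk=np.clip(110-g,0,None);dk[(U-400)**2+(V-400)**2>270**2]=0
    w=dk*(V>450);print("bob",(U*w).sum()/w.sum(),(V*w).sum()/w.sum())
    w=dk*(V<450)*(V>375);print("hub",(U*w).sum()/w.sum(),(V*w).sum()/w.sum())
    dk=np.clip(140-g,0,None);dk[(U-400)**2+(V-400)**2>270**2]=0
    for lo,hi in((150,200),(200,260),(260,320),(320,375)):
        w=dk*(V<hi)*(V>=lo)*(abs(U-430)<70);print("ndl",(U*w).sum()/w.sum(),(V*w).sum()/w.sum())
E
```

```text
[(np.float64(0.0), np.int64(365), np.float32(-2.7)), (np.float64(6.000000000000001), np.int64(352), np.float32(-3.8)), (np.float64(12.000000000000002), np.int64(357), np.float32(-2.3)), (np.float64(18.0), np.int64(371), np.float32(-3.0)), (np.float64(24.000000000000004), np.int64(348), np.float32(-2.5)), (np.float64(29.999999999999996), np.int64(343), np.float32(-3.1)), (np.float64(36.0), np.int64(351), np.float32(-3.3)), (np.float64(42.0), np.int64(342), np.float32(-2.6)), (np.float64(48.00000000000001), np.int64(351), np.float32(-3.2)), (np.float64(54.0), np.int64(353), np.float32(-3.9)), (np.float64(59.99999999999999), np.int64(348), np.float32(-4.6)), (np.float64(66.0), np.int64(345), np.float32(-4.4)), (np.float64(72.0), np.int64(339), np.float32(-4.0)), (np.float64(78.0), np.int64(337), np.float32(-4.7)), (np.float64(84.0), np.int64(328), np.float32(-3.1)), (np.float64(90.0), np.int64(322), np.float32(-1.6)), (np.float64(96.00000000000001), np.int64(323), np.float32(-1.7)), (np.float64(102.0), np.int64(321), np.float32(-1.9)), (np.float64(108.0), np.int64(304), np.float32(-1.3)
[... 1944 characters left out ...]
8.0), np.int64(339), np.float32(-3.1)), (np.float64(324.0), np.int64(360), np.float32(-3.1)), (np.float64(330.0), np.int64(359), np.float32(-3.3)), (np.float64(336.0), np.int64(366), np.float32(-3.8)), (np.float64(342.0), np.int64(368), np.float32(-3.5)), (np.float64(348.0), np.int64(358), np.float32(-3.6)), (np.float64(354.0), np.int64(362), np.float32(-3.3))]
top 417.3275455945586 91.23906044197278 82.0
bot 374.8918918918919 709.7118725868726 6.0
bob 349.77990510929067 539.5038415364892
hub 386.1608443241668 416.74142651616467
ndl 454.35737839620305 170.88506157222713
ndl 449.6170185305608 226.82917434016215
ndl 420.95808985637535 286.19393251853273
ndl 402.24186956969675 348.4520965692503
```

View pics/r0b.png

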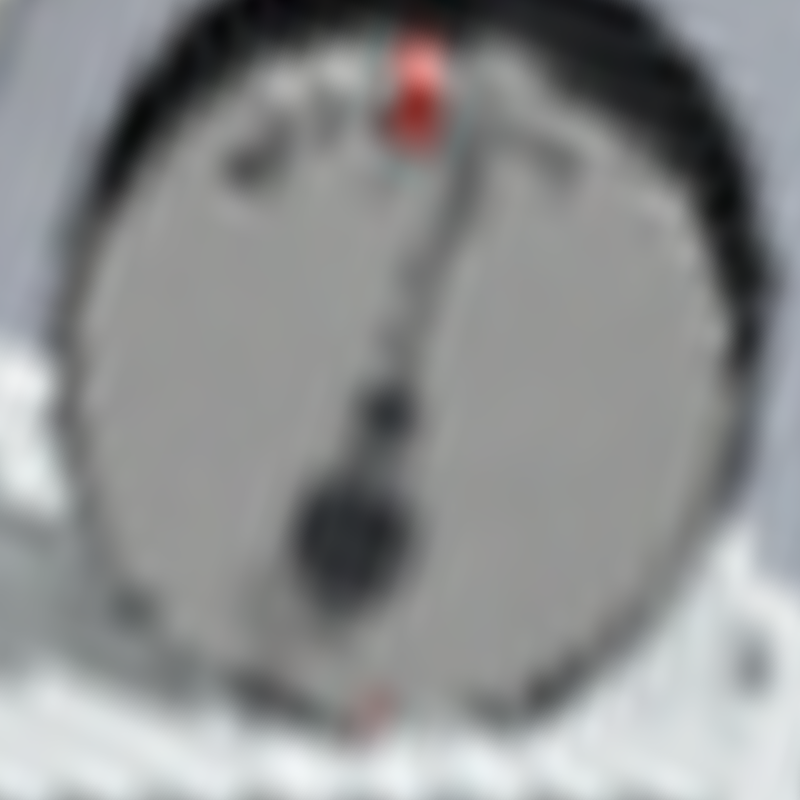

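```bash
python3 -m crank '[[1,0,-0.25,0,-1,0,0],[1,0,-0.25,0,-1,0,0],[1,0,-0.25,0,-1,0,0],[1,0,-0.06,0,-0.2,0,0],[1,0,0,0,0,0,0]]'; python3 -m crank '[[1,0,0,0,0,0,0],[1,0,0,0,0,0,0],[1,0,0,0,0,0,0],[1,0,0,0,0,0,0],[1,0,0,0,0,0,0]]';python3 w.py -.07 .143 .003
python3 - <<'E'
from rect import *
s=read_camera("side");t=read_camera("top")
cv2.imwrite("pics/side8.png",s["color"][:,:,::-1]);cv2.imwrite("pics/top8.png",t["color"][:,:,::-1])
r=rectify(cv2.imread("pics/side8.png"),s,-.07,0,.003)
im=cv2.resize(s["color"][130:210,290:357,::-1],(400,400*80//67),interpolation=cv2.INTER_CUBIC)
cv2.imwrite("pics/r8.png",np.hstack([r,im[:400]]))
E
```

```text
time: 13.65
eef_pos: [0.6377, -0.1084, 0.2456]
tcp_rot: [0.059, 0.998, -0.035, -0.001]
contact_force: [0.3, 2.6, 5.9]
opening: 0.273
time: 14.15
eef_pos: [0.6377, -0.1083, 0.2456]
tcp_rot: [0.059, 0.998, -0.035, -0.001]
contact_force: [0.8, 2.2, 5.7]
opening: 0.275
target [ 0.6373 -0.1081  0.2456] delta tool cm [ 0.0405  0.0088 -0.0034] rotvec deg [-0.0338  0.0682 -0.0599]
F [0.7742 2.24   5.7473] open 0.274587444241925
tool as gauge euler xyz [-0.0706 -0.0013 -0.001 ] t 14.15
```

View pics/r8.png

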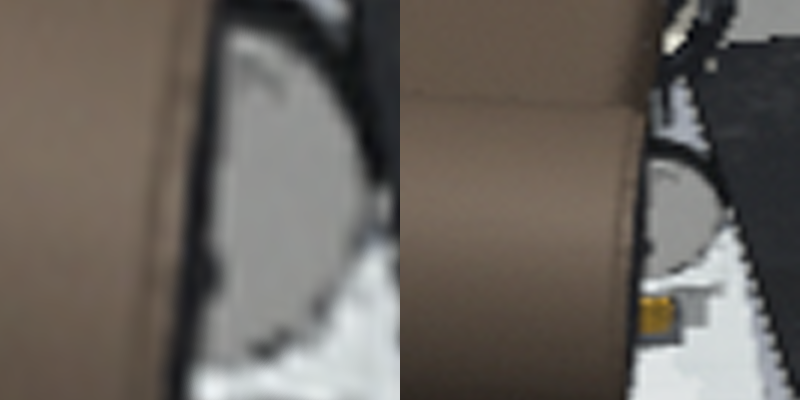

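```bash
python3 - <<'E'
from rect import *
s=read_camera("side")
A=[]
for f,phi in(("side0",-.3),("side7",-.1266),("side8",-.0706)):
    r=rectify(cv2.imread(f"pics/{f}.png"),s,phi,0,.003,N=800)
    g=r.mean(2)
    print(f,"row bob",[int(x) for x in g[530:545,330:480:8].mean(0)])
    for y in (300,400,600): 
        print("  right edge row",y,[int(x) for x in g[y-5:y+5,680:780:8].mean(0)])
    c=r[380:720,260:760]; A.append(cv2.resize(c,(266,181)))
cv2.imwrite("pics/bobs.png",cv2.resize(np.hstack(A),(798,181)))
E
```

```text
side0 row bob [50, 49, 48, 47, 45, 41, 41, 49, 59, 73, 93, 112, 126, 139, 148, 150, 151, 152, 151]
  right edge row 300 [150, 152, 153, 147, 128, 102, 74, 52, 46, 54, 72, 92, 113]
  right edge row 400 [150, 152, 153, 148, 140, 128, 115, 104, 100, 107, 125, 146, 164]
  right edge row 600 [167, 183, 198, 208, 210, 211, 216, 220, 223, 226, 228, 227, 224]
side7 row bob [75, 62, 50, 41, 34, 32, 35, 40, 42, 42, 48, 63, 79, 97, 118, 132, 142, 150, 151]
  right edge row 300 [150, 146, 144, 133, 108, 76, 50, 43, 56, 76, 91, 99, 99]
  right edge row 400 [146, 148, 147, 140, 131, 121, 110, 99, 92, 96, 109, 121, 120]
  right edge row 600 [165, 181, 192, 200, 200, 193, 189, 190, 195, 200, 205, 208, 204]
side8 row bob [89, 86, 80, 67, 52, 40, 31, 30, 33, 35, 35, 39, 54, 71, 90, 113, 129, 139, 148]
  right edge row 300 [145, 144, 140, 122, 96, 66, 39, 22, 19, 19, 22, 27, 34]
  right edge row 400 [146, 147, 147, 141, 134, 125, 115, 109, 105, 107, 120, 127, 111]
  right edge row 600 [167, 182, 193, 192, 188, 188, 190, 192, 198, 205, 210, 209, 206]
```

View pics/bobs.png

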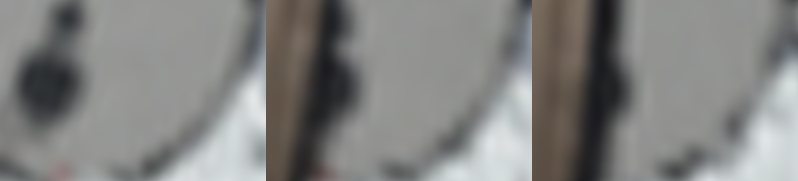

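The arm's edge hides the mark at this tilt. I'll rock back briefly to where both mark and needle show and refine the mark's angle.

```bash
python3 -m crank '[[1,0,0.4,0,1.6,0,0],[1,0,0.4,0,1.6,0,0],[1,0,0.4,0,1.6,0,0],[1,0,0.4,0,1.6,0,0],[1,0,0.37,0,1.5,0,0]]'; python3 -m crank '[[1,0,0,0,0,0,0],[1,0,0,0,0,0,0],[1,0,0,0,0,0,0],[1,0,0,0,0,0,0],[1,0,0,0,0,0,0]]'; python3 -m crank '[[1,0,0,0,0,0,0],[1,0,0,0,0,0,0],[1,0,0,0,0,0,0]]';python3 w.py -.21 .143 .003
python3 - <<'E'
from rect import *
s=read_camera("side");t=read_camera("top")
cv2.imwrite("pics/side9.png",s["color"][:,:,::-1]);cv2.imwrite("pics/top9.png",t["color"][:,:,::-1])
r=rectify(cv2.imread("pics/side9.png"),s,-.21,0,.003);r2=rectify(cv2.imread("pics/top9.png"),t,-.21,0,.003)
for q in(r,r2):cv2.circle(q,(200,200),2,(0,255,255),-1)
cv2.imwrite("pics/r9.png",np.hstack([r,r2]))
E
```

```text
time: 14.8
eef_pos: [0.6399, -0.0885, 0.2427]
tcp_rot: [0.058, 0.993, -0.105, -0.006]
contact_force: [0.3, 2.9, 4.4]
opening: 0.275
time: 15.3
eef_pos: [0.6399, -0.0886, 0.2428]
tcp_rot: [0.058, 0.993, -0.105, -0.006]
contact_force: [0.8, 4.2, 5.1]
opening: 0.275
time: 15.6
eef_pos: [0.6399, -0.0886, 0.2428]
tcp_rot: [0.058, 0.993, -0.105, -0.006]
contact_force: [0.8, 3.5, 5.0]
opening: 0.274
target [ 0.6396 -0.0885  0.2429] delta tool cm [ 0.0358  0.0118 -0.0101] rotvec deg [ 0.0105  0.0493 -0.0192]
F [0.8122 3.5005 5.0409] open 0.27422992559951914
tool as gauge euler xyz [-0.2098 -0.0009 -0.0001] t 15.6
```

View pics/r9.png

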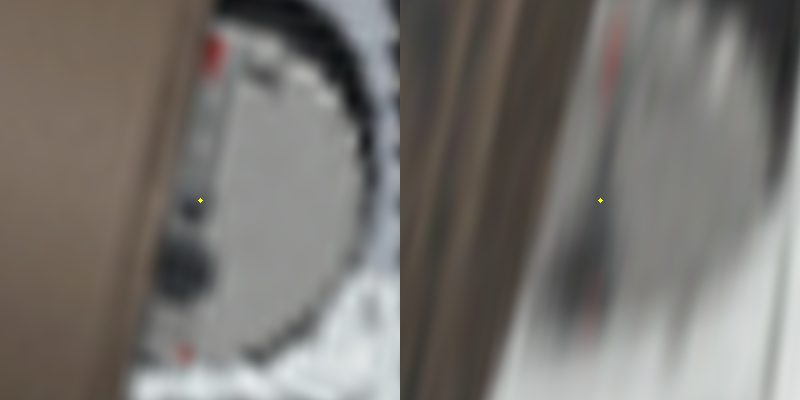

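```bash
cat > meas.py <<'E'
from rect import *
np.set_printoptions(precision=1,suppress=True)
def run(f,phi,s,show=None):
    r=rectify(cv2.imread(f"pics/{f}.png"),s,phi,0,.003,N=800)
    b=r.astype(float);g=b.mean(2);red=np.clip(b[...,2]-np.maximum(b[...,1],b[...,0])-12,0,None)
    V,U=np.mgrid[:800,:800];out={}
    for nm,sl in(("top",(slice(20,200),slice(340,520))),("bot",(slice(640,760),slice(320,440)))):
        w=red[sl];T=w.sum();u,v=(U[sl]*w).sum()/T,(V[sl]*w).sum()/T
        out[nm]=(u,v);print(f,nm,np.array([u,v]),"max",w.max())
    a,c=out["top"],out["bot"];print("  markline",round(np.arctan2(a[0]-c[0],c[1]-a[1]),3))
    P=[]
    for y in range(150,600,25):
        row=cv2.GaussianBlur(g[y-6:y+6].mean(0)[None],(9,1),2)[0]
        lo,hi=(330,500)
        x=np.argmin(row[lo:hi])+lo;P.append((y,x,int(row[x])))
    print("  dark",P)
    return r
if __name__=="__main__":
    s=read_camera("side");A=[]
    for f,phi in(("side0",-.3),("side9",-.21)):
        r=run(f,phi,s);A.append(r[0:800,200:600])
    cv2.imwrite("pics/m9.png",cv2.resize(np.hstack(A),(600,600)))
E
python3 meas.py
```

```text
side0 top [417.3  91.2] max 82.0
side0 bot [374.9 709.7] max 6.0
  markline 0.069
  dark [(150, np.int64(468), 104), (175, np.int64(465), 99), (200, np.int64(461), 101), (225, np.int64(452), 108), (250, np.int64(440), 114), (275, np.int64(423), 115), (300, np.int64(421), 120), (325, np.int64(413), 120), (350, np.int64(402), 114), (375, np.int64(400), 106), (400, np.int64(390), 66), (425, np.int64(387), 59), (450, np.int64(376), 84), (475, np.int64(357), 81), (500, np.int64(349), 56), (525, np.int64(375), 42), (550, np.int64(370), 45), (575, np.int64(360), 49)]
side9 top [421.5 107.6] max 48.0
side9 bot [369.4 707.7] max 17.0
  markline 0.087
  dark [(150, np.int64(388), 81), (175, np.int64(339), 81), (200, np.int64(334), 80), (225, np.int64(330), 84), (250, np.int64(330), 85), (275, np.int64(330), 88), (300, np.int64(355), 92), (325, np.int64(330), 96), (350, np.int64(330), 99), (375, np.int64(348), 97), (400, np.int64(378), 77), (425, np.int64(382), 57), (450, np.int64(330), 88), (475, np.int64(330), 73), (500, np.int64(343), 54), (525, np.int64(341), 41), (550, np.int64(340), 44), (575, np.int64(343), 49)]
```

View pics/m9.png

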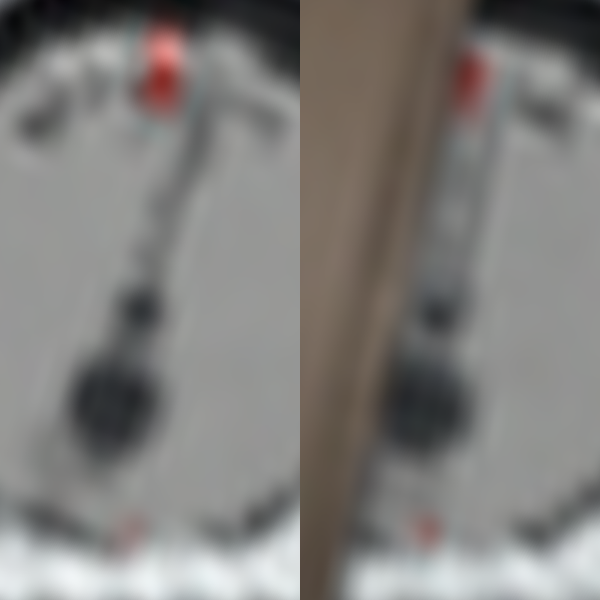

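```bash
cat > snap.py <<'E'
from h import *
import sys
k=sys.argv[1];s=read_camera("side");t=read_camera("top")
cv2.imwrite(f"pics/side{k}.png",s["color"][:,:,::-1]);cv2.imwrite(f"pics/top{k}.png",t["color"][:,:,::-1])
q=R.from_quat(get_state()["tcp_rot"]);rel=R.from_euler('z',-YAW)*q*(R.from_euler('x',np.pi)*R.from_euler('z',np.pi)).inv()
phi=rel.as_euler('xyz')[0];print(k,phi);open("snaps.txt","a").write(f"{k} {phi}\n")
E
for k in a b c d; do python3 -m crank '[[1,0,0.25,0,1,0,0],[1,0,0,0,0,0,0],[1,0,0,0,0,0,0]]' | grep -E "force|time"; python3 snap.py $k; done
python3 - <<'E'
from meas import *
s=read_camera("side");A=[]
for l in open("snaps.txt"):
    k,p=l.split();r=run("side"+k,float(p),s);A.append(r[0:800,250:650])
cv2.imwrite("pics/mm.png",cv2.resize(np.hstack(A),(800,400)))
E
```

```text
time: 16.05
contact_force: [0.8, 3.3, 4.9]
a -0.22771424825864273
time: 16.45
contact_force: [1.3, 2.7, 4.3]
b -0.24552186916900354
time: 16.85
contact_force: [1.5, 3.0, 4.4]
c -0.2632207295925557
time: 17.25
contact_force: [0.8, 4.1, 5.2]
d -0.28092776199607883
sidea top [413.2 113.2] max 59.0
sidea bot [369.7 707.1] max 16.0
  markline 0.073
  dark [(150, np.int64(409), 84), (175, np.int64(334), 87), (200, np.int64(330), 88), (225, np.int64(330), 91), (250, np.int64(330), 93), (275, np.int64(330), 95), (300, np.int64(330), 96), (325, np.int64(330), 97), (350, np.int64(330), 100), (375, np.int64(330), 103), (400, np.int64(396), 82), (425, np.int64(392), 55), (450, np.int64(391), 91), (475, np.int64(330), 85), (500, np.int64(330), 56), (525, np.int64(330), 40), (550, np.int64(379), 42), (575, np.int64(349), 48)]
sideb top [418.7 104. ] max 65.0
sideb bot [nan nan] max 0.0
  markline nan
  dark [(150, np.int64(341), 82), (175, np.int64(335), 82), (200, np.int64(330), 82), (225, np.int64(330), 82), (250, np.int64(330), 86), (275, np.int64(330), 92), (300, np.int64(330), 100), (325, np.
[... 820 characters left out ...]
4(352), 48)]
sided top [416. 108.] max 76.0
sided bot [373.4 711.2] max 7.0
  markline 0.071
  dark [(150, np.int64(345), 80), (175, np.int64(335), 83), (200, np.int64(330), 86), (225, np.int64(330), 89), (250, np.int64(330), 92), (275, np.int64(330), 96), (300, np.int64(330), 97), (325, np.int64(330), 99), (350, np.int64(330), 104), (375, np.int64(399), 98), (400, np.int64(391), 68), (425, np.int64(387), 58), (450, np.int64(379), 78), (475, np.int64(347), 79), (500, np.int64(346), 57), (525, np.int64(366), 42), (550, np.int64(366), 45), (575, np.int64(358), 46)]meas.py:8: RuntimeWarning: invalid value encountered in scalar divide
  w=red[sl];T=w.sum();u,v=(U[sl]*w).sum()/T,(V[sl]*w).sum()/T
```

View pics/mm.png

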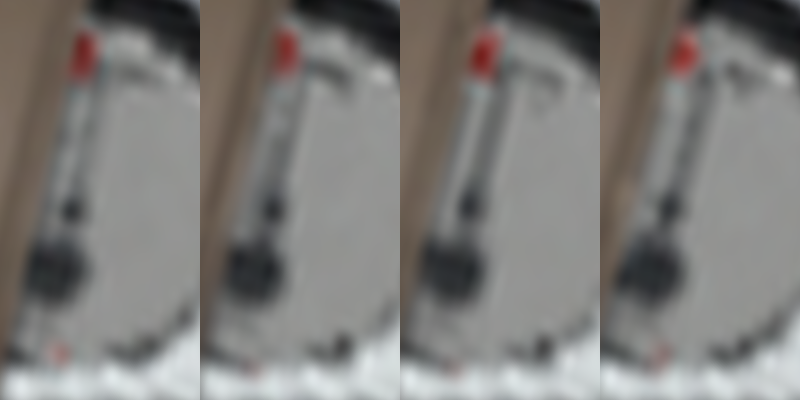

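The mark angle averages 0.075 rad over the side views, so I'll rock to a tilt of -0.075 and let the needle settle.

```bash
python3 -m crank '[[1,0,-0.37,0,-1.48,0,0],[1,0,-0.37,0,-1.48,0,0],[1,0,-0.37,0,-1.48,0,0],[1,0,-0.37,0,-1.48,0,0],[1,0,-0.37,0,-1.48,0,0]]'; python3 -m crank '[[1,0,-0.37,0,-1.48,0,0],[1,0,-0.37,0,-1.48,0,0],[1,0,-0.37,0,-1.46,0,0],[1,0,0,0,0,0,0],[1,0,0,0,0,0,0]]'; python3 -m crank '[[1,0,0,0,0,0,0],[1,0,0,0,0,0,0],[1,0,0,0,0,0,0],[1,0,0,0,0,0,0],[1,0,0,0,0,0,0]]';python3 w.py -.075 .143 .003; python3 snap.py e
python3 - <<'E'
from h import *
s=cv2.imread("pics/sidee.png");t=cv2.imread("pics/tope.png")
im=np.zeros((500,800,3),np.uint8)
im[:480,:400]=cv2.resize(s[130:230,280:363],(400,480),interpolation=cv2.INTER_CUBIC)
im[:480,400:]=cv2.resize(t[110:210,290:373],(400,480),interpolation=cv2.INTER_CUBIC);cv2.imwrite("pics/pe.png",im)
E
```

```text
time: 17.9
eef_pos: [0.6388, -0.0972, 0.2444]
tcp_rot: [0.059, 0.996, -0.074, -0.004]
contact_force: [1.6, 3.8, 3.8]
opening: 0.276
time: 18.4
eef_pos: [0.6373, -0.1083, 0.2457]
tcp_rot: [0.059, 0.998, -0.036, -0.002]
contact_force: [1.2, 2.8, 4.4]
opening: 0.272
time: 18.9
eef_pos: [0.6374, -0.1081, 0.2456]
tcp_rot: [0.059, 0.998, -0.037, -0.002]
contact_force: [1.7, 3.2, 4.5]
opening: 0.278
target [ 0.6374 -0.1074  0.2456] delta tool cm [ 0.0082  0.0688 -0.0009] rotvec deg [ 0.1055 -0.0063 -0.0161]
F [1.7491 3.1953 4.5408] open 0.27768398867824634
tool as gauge euler xyz [-0.0732  0.0001 -0.0003] t 18.9
e -0.07303607256161015
```

View pics/pe.png

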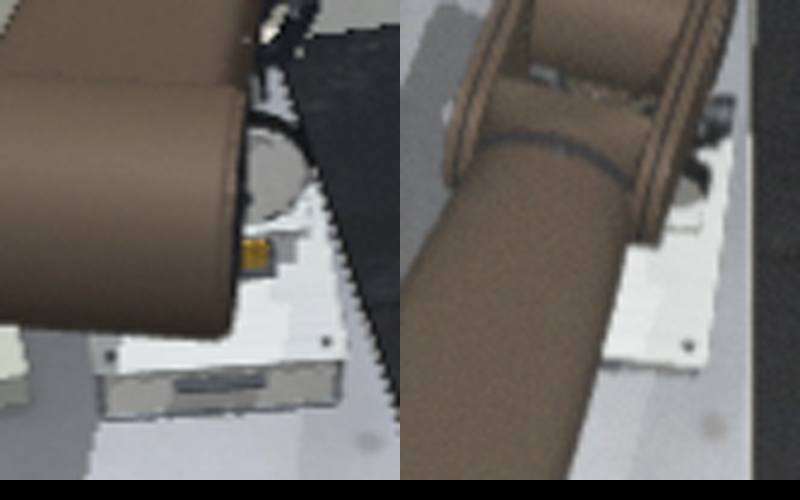

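```bash
python3 -m crank '[[1,0,0,0,0,0,0],[1,0,0,0,0,0,0],[1,0,0,0,0,0,0],[1,0,0,0,0,0,0],[1,0,0,0,0,0,0]]';python3 w.py -.075 .143 .003; python3 -c "
from plant import *
print(sign_off())"
```

```text
time: 19.5
eef_pos: [0.6373, -0.1081, 0.2456]
tcp_rot: [0.059, 0.998, -0.036, -0.002]
contact_force: [0.9, 3.2, 3.6]
opening: 0.276
target [ 0.6374 -0.1074  0.2456] delta tool cm [ 0.0068  0.0699 -0.0016] rotvec deg [ 0.1211 -0.0106 -0.0261]
F [0.8873 3.1711 3.6025] open 0.27607591371094603
tool as gauge euler xyz [-0.0729  0.0002 -0.0005] t 19.5
the job is handed in; nothing more can be done
None
```

I pushed the drawer home and rocked the gauge to the red mark, and handed the job in at 19.5 s with the gripper still holding it. I could not see the needle on the mark in the final pose, because the forearm hides that part of the dial from both cameras.

- **Drawer:** it went through the catch and was drawn in, then met the hard stop at about 10 N. The last side picture shows its front flush with the stand.
- **Gauge tilt:** I gripped the tab at 25 N and the fingers read about 23 mm, against the tab's 24 mm. The final tilt is -0.073 rad by the tool's own reading, so the needle should stand at about +0.073. I waited over a second for it to settle.
- **Resting on the stud:** the gauge still pushed up on the tool with about 4 N at the end, so it is being pressed onto the stud, not lifted.
- **Mark angle:** I estimate it at about 0.075 rad, give or take 0.015, from rectified pictures taken at tilts where both mark and needle showed. Four of those pictures gave readings from 0.069 to 0.087, so they do not agree exactly. In two others the lower end of the mark line could not be read.
- **Other things on the bench:** I kept the planned path clear of them and felt no unexpected contact. I did not check them separately at the end.

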